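# Load two tape rolls on a desk tape stand and snug up the side guide

## Robot

A 6-joint arm with a two-finger parallel gripper is mounted at the origin on the work surface; the furniture and walls round the work are solid. World frame = base frame: x ahead of the robot, y to its left, z up, the work surface at z = 0. Lengths are in mm, angles in rad, forces in N, time in s.
With the tool pointing down it reaches from about 275 to 1000 mm from the base axis. Payload 8.4 kg.
Tool frame: the origin (TCP) lies midway between the tips of the shut fingers; the grasp point (between the pads) lies grip_depth behind it (grip_depth is the distance from the TCP to the grasp point, in mm); z points along the fingers, y is the line along which they close (so a half turn about z gives the same grasp; the last joint's range is limited). The gripper opens to 85 mm and grips with 20 to 120 N. Pads are 22 mm wide; open, the fingers measure 114 mm over their backs; the gripper's body (76 mm by 85 mm) begins 54 mm behind the grasp point. The pads swing forward as they close: fully open they stand 13 mm farther back than shut.
Start: joints at [-1.268, 0.353, 1.633, -0, 1.155, -0.002], TCP at [187.562, -596.195, 231.281] pointing down, gripper open.
Joint ranges: [-2.63, 2.63], [-0.92, 2.1], [0.06, 2.66], [-1.3, 4.44], [0, 2.69], [-3.02, 3.02]. Speed limits (rad/s): [2.22, 2.22, 2.79, 3.14, 3.14, 3.14].

## Interface

Orientations are given as [roll, pitch, yaw] about the fixed x, y, z axes, in that order (R = Rz(yaw) Ry(pitch) Rx(roll)).
In Python, from rig import * gives the robot as it stands.
- The arm moves only by the shell command python3 -m creep 'ROWS' [FORCE]. ROWS is JSON, a list of rows, each an object of numbers: "x", "y", "z": the shift along the tool's x, y, z in mm; "rx", "ry", "rz": the turn, a rotation vector about the tool's x, y, z in rad; "hand": the finger opening in mm, from 0 to 85.4. A call has 1 to 20 rows; each row shifts and turns the commanded pose from where the row before left it, along the tool's axes as they then stand; what a row does not reach is not made up. A row lasts 1/8 s, in which the tool goes at most 62.5 mm and 10.7 degrees, less where a joint would pass 70% of its speed; a pose out of reach is approached as far as the arm can. A call with a gripper value outside its range is refused whole. The fingers move at their own pace and stop on an object; FORCE is the grip in N (left out, the last holds). Time passes only in rows, so rows that do not move let the fingers close. It gives the time, the measured TCP pose, the force, the opening and the grip force at its end, in the units of the state.
- sense(): the state, without advancing time (a new reading comes with each control period).
- grab_frame(name): name is "scene" or "top" or "wrist"; returns the picture (420x560x3 uint8, red, green, blue); there is no depth.
- get_calibration(name): a dict with "K" (3x3 intrinsics, pixels), "R" (3x3) and "t" (3): a world point X has camera coordinates R X + t. Camera axes: x right, y down, z forward; pixel columns grow to the right and rows downward; lengths in mm; the calibration is good to about 2 mm. A picture is of the moment at which its call begins: read the wrist's pose just before it. get_calibration takes no time and is no camera call; for the wrist camera it gives the pose at the moment of the call.
- sign_off(): hands the job in; it is judged then, once.
The state is a dict: "clock": time; "qpos": joint angles; "qvel": joint speeds; "joint_efforts": joint torques, N m; "eef_pos": TCP position; "tcp_rot": TCP orientation; "contact_force": force on the tool from outside, world axes, zero at the start; "wrist_torque": the same for the moment, N m; "opening": opening from 0.0 (shut) to 1.0 (fully open); "grasp_force": force on a finger pad.
Only numpy, scipy, OpenCV 4.12 (cv2) and the standard library are available. Lean on these libraries where they do the work, as an engineer would, in place of code of your own. Each camera call takes 0.05 s, during which the arm holds its last target. There are 200 camera calls.

## Task

Load the tape stand: hang the wide roll and then the narrow roll over the upturned end of its arm, the narrow roll's projecting core facing the hollow in the wide one, then slide the black side guide along the arm until the rolls are nested and its sprung face holds them firmly against the upturned end with no play. Go by feel at the end: the arm's length has been set by hand and the guide must never squeeze the rolls with more than 20 N (about 2 kg). Leave the glue stick, the mug and the stapler where they are.

Things in the scene. Friction and masses are not known exactly. Their poses are not given: they have to be found in the camera images.
- stand: Fixed dark-steel tape stand. Origin on the desk under the upright; x runs along the arm to its upturned end, z up. Base plate x -35 to 155, y +-53 mm, top at z 14. Upright and clamp block at x -13 to 13, top z 129. The arm is a level steel rod, 14 mm diameter, axis at y 0, z 115. The rod was slid through the clamp and locked by hand, so its length varies; ordinary forces do not shift it.
- guide: Black side guide that slides along the rod (80 mm of travel from the rear; starts 0 to 6 mm from there). Origin: middle of its upright finger tab, 31 mm above the rod axis; x along the arm. Tab 10 mm along x, 14 mm across y, from 21 mm below to 15 mm above the origin; grip it across y from above. Rearmost, the origin is at x 30 in the stand.
- wide_roll: Wide tape roll, kraft brown on a white core: 60 mm outer diameter, 44 mm wide, bore 32 mm, about 90 g. Origin at its centre, x along its axis, pointing roughly as the arm does. The +x face has a recess 43 mm across and 8 mm deep (the core is set back); the -x face is flat. Stands on its rim in the trough; grip it across its diameter.
- narrow_roll: Narrow tape roll: 60 mm outer diameter, 28 mm wide, bore 32 mm, about 60 g. Origin at the centre of the 28 mm wound part, x along its axis, pointing roughly as the arm does. At -x the white core projects 6 mm (37 mm across) and fits loosely in the wide roll's recess; +x face flat. Nested, the two centres are 36 mm apart along x.
- trough: Fixed low wooden trough, 170 x 78 mm, origin under its middle. The two rolls lie in line along its x axis, 72 mm between centres, in either order, centres 41 mm above the desk. Its side ribs are 15 mm high within 24 mm of the middle line, its end stops 16 mm high.
- glue_stick: Bystander: glue stick standing upright, 27 mm diameter, 90 mm high, origin at its foot.
- mug: Bystander: white mug, 80 mm across, 91 mm high, origin under its middle.
- stapler: Bystander: black stapler, 153 x 42 x 60 mm, origin under its middle.
- rod_root (a point): Point on the rod's axis above the stand's origin (x 0, y 0, z 115 mm in the stand). A roll hanging freely on the rod has its centre 9 mm below the axis. To pass over the upturned end carry the roll with its centre 4.5 mm above the axis (about 3 mm to spare up, down and sideways), then lower it on to the rod behind the end.
- rod_near_end (a point): Point of the rod's axis at x 165 mm. The upturned end is a flat steel tongue, 7 mm thick, 13 mm wide, standing 15 mm above the axis (below, it stays within the rod). Its inner face, the stop for the rolls, lies 0 to 28 mm beyond this point as the rod happens to be set: not reported, to be found by feel or seen. Rolls hung wholly short of this point are behind it.
- guide_face (a point): Centre (on the rod axis) of the guide's flat sprung brake face, 54 mm diameter, 25 mm ahead of the tab towards +x when free. It gives 3 mm at 3.5 N per mm, then is solid. The guide itself drags with about 6 N, 1 to 2 N more when pushing rolls; reaching the stop is felt as a rise above that. Let go, it stays and keeps up to 6 N of spring push; 4 to 6 N on the rolls is right.

How it is judged:
By the outcome, as a careful person would: the job done as asked, in the order asked, and still so for the second after the job is handed in, with the robot touching nothing.
It also fails if it takes over 72 s, if anything falls off the work surface, if the arm or the gripper's body presses on something with over 40 N, if the wrist force passes 120 N, or if a joint passes its speed limit or range.

## Working session

There is one attempt and no reset: what is moved stays moved. The work goes in short steps, Python scripts to look and compute and a shell command to move; the robot and the scene stay as the last step left them, time stands still between calls to the robot, and variables do not carry over. Pictures are saved under pics/ and viewed, at most 10 in all, crops included, and the job is handed in when it is done.

```bash
mkdir -p pics; ls
python3 - <<'E'
from rig import *
import cv2,numpy as np
s=sense();print(s)
for n in("scene","top","wrist"):
    f=grab_frame(n);cv2.imwrite(f"pics/{n}0.png",f[:,:,::-1]);c=get_calibration(n);print(n,np.round(c["K"],1).tolist(),np.round(c["R"],3).tolist(),np.round(c["t"],1).tolist())
E
```

```text
pics
{'clock': 0.0, 'qpos': array([-1.26838811e+00,  3.53647246e-01,  1.63411507e+00,  1.43631462e-05,
        1.15518738e+00, -2.39469608e-03]), 'qvel': array([ 0.00111377,  0.00056731,  0.00096366, -0.00144711, -0.00157795,
        0.00122238]), 'joint_efforts': array([ 8.09372832e-04, -6.05253124e+01, -3.42061615e+01,  2.38331177e-04,
        9.62779013e-03, -1.52990862e-05]), 'eef_pos': array([ 187.43607059, -595.74944059,  230.57039318]), 'tcp_rot': array([-3.14023564e+00, -1.63822086e-05,  3.04797094e-01]), 'contact_force': array([0.45425414, 0.32316435, 0.24845362]), 'wrist_torque': array([0.01297337, 0.02816529, 0.0040294 ]), 'grasp_force': 0.0, 'opening': 0.9978477049546415}
scene [[435.5, 0.0, 275.8], [0.0, 435.5, 210.2], [0.0, 0.0, 1.0]] [[-0.84, -0.543, -0.011], [-0.265, 0.428, -0.864], [0.474, -0.723, -0.503]] [423.7, 232.7, 853.5]
top [[434.7, 0.0, 280.1], [0.0, 434.7, 210.9], [0.0, 0.0, 1.0]] [[0.097, -0.995, -0.007], [-0.97, -0.093, -0.224], [0.222, 0.028, -0.975]] [-13.3, 524.4, 903.9]
wrist [[370.0, 0.0, 272.9], [0.0, 370.0, 203.3], [0.0, 0.0, 1.0]] [[0.299, -0.954, 0.001], [-0.92, -0.288, 0.266], [-0.254, -0.081, -0.964]] [-625.8, -33.9, 377.7]
```

View pics/scene0.png

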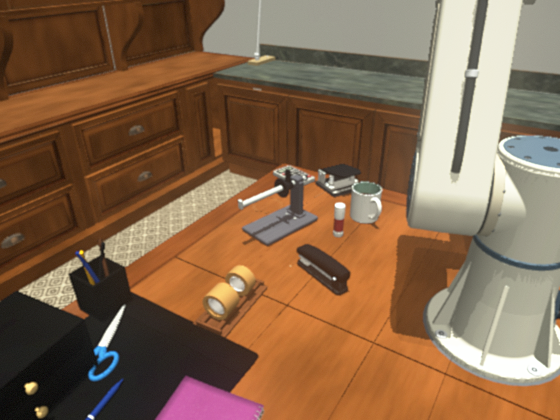

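View pics/top0.png

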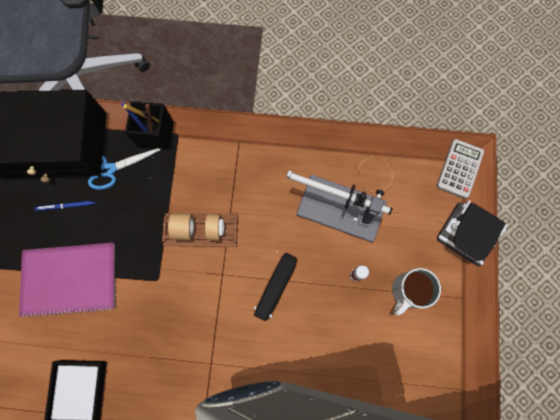

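The scene view shows the rolls at about (221,301) and (241,280), with the stand's arm tip at (240,203). In the top view, wide is at (181,228), narrow at (213,228), the rod tip at (290,175) and the clamp near (378,205). The arm and the rolls' +x both point left, so neither roll needs flipping.

View pics/c1.png

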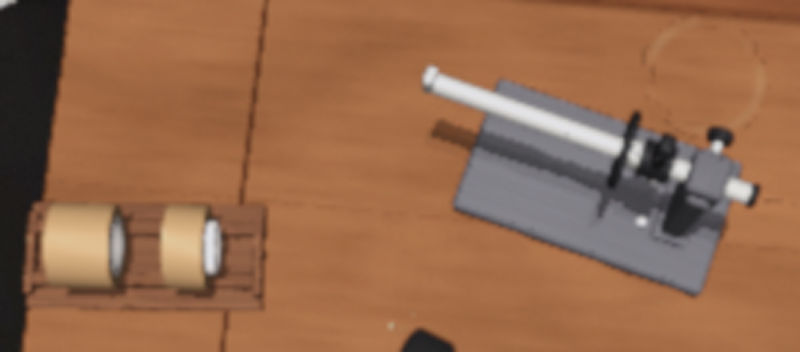

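View pics/c2.png

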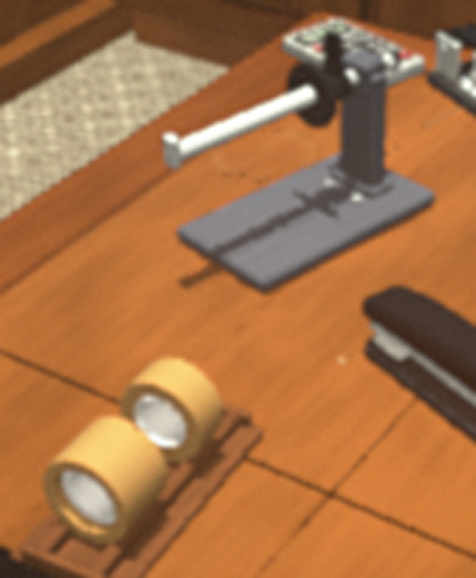

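The crops show the rod tip at crop (431,78), which is pixel (290,174) in the top view. The guide tab is near crop (660,150) and the clamp near (712,170). The scene crop shows the wide roll's recess and the narrow roll's bore facing the same way as the arm. Next I'll fly over the stand for close views.

```bash
python3 -m creep '[{"rz":-0.17},{"rz":-0.17},{"rz":-0.17},{"rz":-0.17},{"rz":-0.17},{"rz":-0.17},{"x":48.4,"y":19.9},{"x":48.4,"y":19.9},{"x":48.4,"y":19.9},{"x":48.4,"y":19.9},{"x":48.4,"y":19.9},{"x":48.4,"y":19.9},{"x":48.4,"y":19.9},{"x":48.4,"y":19.9},{"x":48.4,"y":19.9},{"x":48.4,"y":19.9},{"x":48.4,"y":19.9},{"x":48.4,"y":19.9},{"x":0},{"x":0}]'
cat > snap.py <<'E'
import sys,pickle
from h import *
n=sys.argv[1];c=get_calibration("wrist");f=grab_frame("wrist");cv2.imwrite(f"pics/{n}.png",f[:,:,::-1]);pickle.dump(c,open(f"pics/{n}.pkl","wb"))
s=sense();print(s["eef_pos"].round(1),s["tcp_rot"].round(4),s["contact_force"].round(1),s["clock"])
E
python3 snap.py s1
```

```text
[ 187.5 -596.   230.9] [-3.1409  0.      0.3048] [-0.  -0.6  0.4] 0.25schema error: expected keys x, y, z, rx, ry, rz, hand
```

```bash
python3 -m creep '[{"x":45},{"x":45},{"x":0},{"x":0}]'; python3 snap.py s2
python3 - <<'E'
import cv2,numpy as np
a=cv2.imread("pics/s1.png");b=cv2.imread("pics/s2.png");cv2.imwrite("pics/s12.png",cv2.resize(np.hstack([a,b]),(800,300),interpolation=3))
E
```

```text
[ 187.5 -596.1  231. ] [-3.1411 -0.      0.3048] [-0.5 -0.   0.7] 0.3schema error: expected keys x, y, z, rx, ry, rz, hand
```

View pics/s1.png

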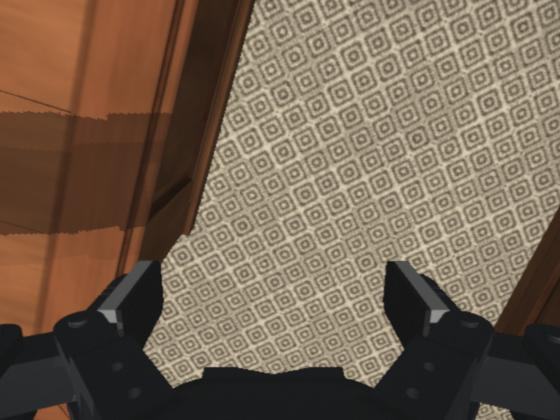

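View pics/s2.png

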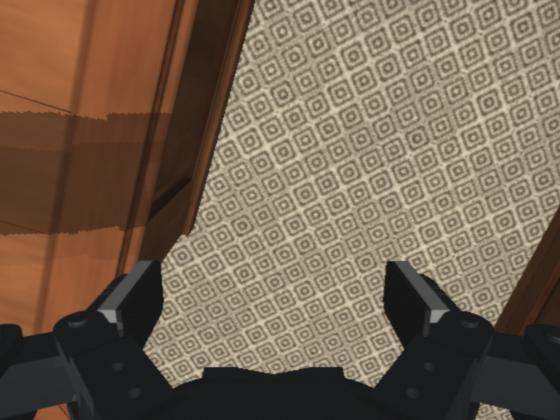

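Both calls were refused because every key has to be given, so those views are only the start pose, with carpet between the fingers. I'll resend with full rows.

```bash
python3 -m creep '[{"x":0,"y":0,"z":0,"rx":0,"ry":0,"rz":-0.17,"hand":85},{"x":0,"y":0,"z":0,"rx":0,"ry":0,"rz":-0.17,"hand":85},{"x":0,"y":0,"z":0,"rx":0,"ry":0,"rz":-0.17,"hand":85},{"x":0,"y":0,"z":0,"rx":0,"ry":0,"rz":-0.17,"hand":85},{"x":0,"y":0,"z":0,"rx":0,"ry":0,"rz":-0.17,"hand":85},{"x":0,"y":0,"z":0,"rx":0,"ry":0,"rz":-0.17,"hand":85},{"x":47.5,"y":21.9,"z":0,"rx":0,"ry":0,"rz":0,"hand":85},{"x":47.5,"y":21.9,"z":0,"rx":0,"ry":0,"rz":0,"hand":85},{"x":47.5,"y":21.9,"z":0,"rx":0,"ry":0,"rz":0,"hand":85},{"x":47.5,"y":21.9,"z":0,"rx":0,"ry":0,"rz":0,"hand":85},{"x":47.5,"y":21.9,"z":0,"rx":0,"ry":0,"rz":0,"hand":85},{"x":47.5,"y":21.9,"z":0,"rx":0,"ry":0,"rz":0,"hand":85},{"x":47.5,"y":21.9,"z":0,"rx":0,"ry":0,"rz":0,"hand":85},{"x":47.5,"y":21.9,"z":0,"rx":0,"ry":0,"rz":0,"hand":85},{"x":47.5,"y":21.9,"z":0,"rx":0,"ry":0,"rz":0,"hand":85},{"x":47.5,"y":21.9,"z":0,"rx":0,"ry":0,"rz":0,"hand":85},{"x":47.5,"y":21.9,"z":0,"rx":0,"ry":0,"rz":0,"hand":85},{"x":0,"y":0,"z":0,"rx":0,"ry":0,"rz":0,"hand":85},{"x":0,"y":0,"z":0,"rx":0,"ry":0,"rz":0,"hand":85}]'
python3 snap.py s1
python3 -m creep '[{"x":40,"y":0,"z":0,"rx":0,"ry":0,"rz":0,"hand":85},{"x":40,"y":0,"z":0,"rx":0,"ry":0,"rz":0,"hand":85},{"x":0,"y":0,"z":0,"rx":0,"ry":0,"rz":0,"hand":85},{"x":0,"y":0,"z":0,"rx":0,"ry":0,"rz":0,"hand":85}]'
python3 snap.py s2
python3 - <<'E'
import cv2,numpy as np
a=cv2.imread("pics/s1.png")[0:300,80:480];b=cv2.imread("pics/s2.png")[0:300,80:480];cv2.imwrite("pics/s12.png",cv2.resize(np.vstack([a,b]),None,fx=1,fy=1));cv2.imwrite("pics/s12.png",np.hstack([a,b]))
E
```

```text
clock: 2.68
eef_pos: [548.1, -148.1, 231.1]
tcp_rot: [-3.141, 0.0, 1.326]
contact_force: [-0.0, -0.6, -0.7]
opening: 0.995
grasp_force: 0.0
[ 547.8 -148.6  231.1] [-3.1410e+00  3.0000e-04  1.3246e+00] [-0.2  0.3  0.4] 2.725
clock: 3.22
eef_pos: [567.5, -71.6, 231.3]
tcp_rot: [-3.141, 0.0, 1.324]
contact_force: [0.5, 0.5, -0.1]
opening: 0.991
grasp_force: 0.0
[567.5 -71.8 231.3] [-3.1415e+00  4.0000e-04  1.3237e+00] [ 0.3  0.3 -0.3] 3.275
```

View pics/s12.png

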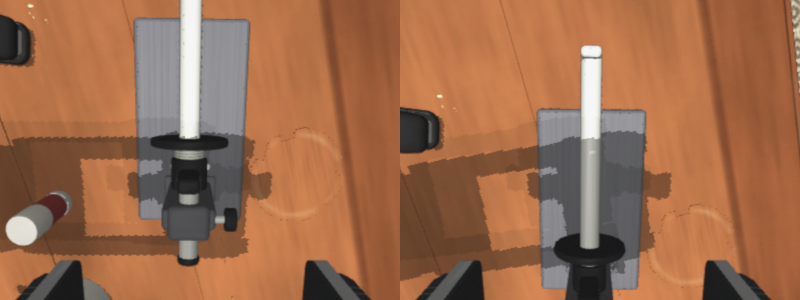

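The left half (s1) shows the plate front corners at (216,20) and (328,20), the guide disc edges at (231..308,142), the tab at (269,182) and the clamp at row ~200. The right half (s2) shows the tongue at (272,46–58), the plate front corners at (218,111) and (325,111), and the disc edges at (236..304,248).

Run:
```python
from h import *
import pickle
C={n:pickle.load(open(f"pics/{n}.pkl","rb")) for n in("s1","s2")}
I={n:cv2.imread(f"pics/{n}.png") for n in C}
for n,p in(("s1",[(216,20),(328,20)]),("s2",[(218,111),(325,111),(218,288),(318,289)])):
    print(n,"plate",[plane(C[n],q,14)[:2].round(1).tolist() for q in p])
for q,r in (((231,142),(236,248)),((308,142),(304,248)),((216,20),(218,111)),((328,20),(325,111))):
    X,e=tri((C["s1"],q),(C["s2"],r));print("tri",X.round(1),e)
P=[]
for n,rows in(("s1",range(5,125,4)),("s2",range(66,235,4))):
    hsv=cv2.cvtColor(I[n],cv2.COLOR_BGR2HSV)
    w=[]
    for r in rows:
        m=(hsv[r,:,1]<30)&(hsv[r,:,2]>140);xs=np.where(m[240:310])[0]+240
        if len(xs)<8: continue
        L,R=xs.min()-.5,xs.max()+.5
        X=plane(C[n],((L+R)/2,r),117);P.append(X[:2]);w.append(np.linalg.norm(plane(C[n],(L,r),115)-plane(C[n],(R,r),115)))
    print(n,"width",np.median(w).round(1),len(w))
    l=cv2.fitLine(np.float32(P[-len(w):]),cv2.DIST_HUBER,0,.01,.01).ravel();print(l,np.arctan2(l[1],l[0])%np.pi, l[2:]+l[:2]*(0-l[3])/l[1])
print("tip col profile", I["s2"][38:70,272].mean(1).astype(int).tolist())
print("tab col s1", I["s1"][125:215,269].mean(1).astype(int).tolist())
for r in(46,57,59): print("tip row",r,plane(C["s2"],(272,r),130).round(1),plane(C["s2"],(272,r),115).round(1))
print("tab",plane(C["s1"],(269,182),161).round(1))
```

```text
s1 plate [[532.5, -4.5], [628.9, -28.7]]
s2 plate [[531.6, -3.7], [629.6, -28.5], [478.9, -181.7], [583.3, -209.4]]
tri [ 530.6 -103.4  116.3] [0.7, 0.7]
tri [ 581.1 -116.1  116.4] [0.4, 0.4]
tri [531.8  -3.9  12. ] [0.5, 0.5]
tri [629.5 -28.6  12.6] [0.3, 0.3]
s1 width 45.9 30
[ 2.3503998e-01  9.7198570e-01  5.6824274e+02 -7.4430702e+01] 1.3335366 [586.24115   0.     ]
s2 width 13.4 43
[ 2.6479861e-01  9.6430373e-01  5.7430115e+02 -3.6764397e+01] 1.3028013 [584.39667   0.     ]
tip col profile [131, 131, 131, 131, 130, 129, 130, 160, 223, 235, 242, 245, 246, 246, 246, 244, 236, 234, 205, 131, 180, 244, 246, 246, 246, 246, 246, 246, 246, 246, 246, 246]
tab col s1 [244, 244, 244, 244, 244, 244, 243, 243, 243, 243, 243, 243, 236, 164, 62, 24, 26, 35, 42, 44, 44, 43, 41, 38, 42, 86, 152, 175, 168, 162, 173, 163, 150, 164, 129, 55, 36, 37, 37, 37, 38, 39, 38, 37, 29, 23, 23, 25, 24, 22, 23, 25, 24, 24, 28, 31, 34, 38, 41, 43, 42, 43, 41, 40, 40, 39, 36, 34, 49, 102, 161, 166, 167, 166, 166, 166, 166, 165, 158, 124, 64, 55, 62, 69, 74, 77, 80, 82, 82, 83]
tip row 46 [591.6  24.2 130. ] [592.   26.1 115. ]
tip row 57 [590.   18.1 130. ] [590.4  19.6 115. ]
tip row 59 [589.7  16.9 130. ] [590.1  18.4 115. ]
tab [ 551.3 -127.8  161. ]
```

Run:
```python
from h import *
import pickle
def fit(p):
    l=cv2.fitLine(np.float32(p),cv2.DIST_HUBER,0,.01,.01).ravel();return l if l[1]>0 else np.r_[-l[:2],l[2:]]
for n,rows in(("s1",range(5,125,3)),("s2",range(64,235,3))):
    c=pickle.load(open(f"pics/{n}.pkl","rb"));g=cv2.GaussianBlur(cv2.cvtColor(cv2.imread(f"pics/{n}.png"),6),(3,3),0).astype(float)
    d=np.gradient(g,axis=1);L=[];R=[]
    for r in rows:
        l=250+np.argmax(d[r,250:272]);q=268+np.argmin(d[r,268:295])
        L.append((l,r));R.append((q,r))
    L=np.array(L,float);R=np.array(R,float)
    mid=[plane(c,(a+b)/2,116)[:2] for a,b in zip(L,R)];w=[np.linalg.norm(plane(c,a,115)-plane(c,b,115)) for a,b in zip(L,R)]
    l=fit(mid);print(n,"w",np.round(np.percentile(w,[10,50,90]),1),"yaw",np.arctan2(l[1],l[0]).round(4),"x at y=-100,0",[(l[2]+l[0]*(y-l[3])/l[1]).round(1) for y in(-100,0)])
    # plate side edges
    for name,lo,hi,sg in(("Ledge",205,232,-1),("Redge",308,340,1)):
        rr=range(30,130,3) if n=="s1" else range(118,235,3)
        e=[plane(c,(lo+np.argmax(sg*d[r,lo:hi]),r),14)[:2] for r in rr];l=fit(e);print(n,name,np.arctan2(l[1],l[0]).round(4),"x at y=-100",(l[2]+l[0]*(-100-l[3])/l[1]).round(1))
```

```text
s1 w [12.1 12.4 12.8] yaw 1.3085 x at y=-100,0 [np.float32(557.7), np.float32(584.5)]
s1 Ledge 1.3221 x at y=-100 504.0
s1 Redge 1.3102 x at y=-100 612.3
s2 w [12.4 12.7 13.2] yaw 1.3105 x at y=-100,0 [np.float32(557.7), np.float32(584.3)]
s2 Ledge 1.3192 x at y=-100 502.8
s2 Redge 1.3927 x at y=-100 616.0
```

```bash
python3 -m creep '[{"x":0,"y":0,"z":0,"rx":0,"ry":0,"rz":-0.158,"hand":85},{"x":0,"y":0,"z":0,"rx":0,"ry":0,"rz":-0.158,"hand":85},{"x":50.6,"y":-16,"z":0,"rx":0,"ry":0,"rz":0,"hand":85},{"x":50.6,"y":-16,"z":0,"rx":0,"ry":0,"rz":0,"hand":85},{"x":50.6,"y":-16,"z":0,"rx":0,"ry":0,"rz":0,"hand":85},{"x":50.6,"y":-16,"z":0,"rx":0,"ry":0,"rz":0,"hand":85},{"x":50.6,"y":-16,"z":0,"rx":0,"ry":0,"rz":0,"hand":85},{"x":0,"y":0,"z":0,"rx":0,"ry":0,"rz":0,"hand":85},{"x":0,"y":0,"z":0,"rx":0,"ry":0,"rz":0,"hand":85}]'
python3 snap.py t1
python3 -m creep '[{"x":45,"y":0,"z":0,"rx":0,"ry":0,"rz":0,"hand":85},{"x":0,"y":0,"z":0,"rx":0,"ry":0,"rz":0,"hand":85},{"x":0,"y":0,"z":0,"rx":0,"ry":0,"rz":0,"hand":85}]'
python3 snap.py t2
python3 - <<'E'
import cv2,numpy as np
a=cv2.imread("pics/t1.png")[0:300,80:480];b=cv2.imread("pics/t2.png")[0:300,80:480];cv2.imwrite("pics/t12.png",np.hstack([a,b]))
from h import *
for n in("t1","t2"):
    hsv=cv2.cvtColor(cv2.imread(f"pics/{n}.png"),cv2.COLOR_BGR2HSV)
    m=(abs(hsv[:,:,0].astype(int)-18)<5)&(hsv[:,:,1]<125)&(hsv[:,:,1]>50)&(hsv[:,:,2]>170)
    print(n,comps(m,300)[0])
E
```

```text
clock: 4.4
eef_pos: [470.7, 175.4, 231.4]
tcp_rot: [3.141, 0.0, 1.641]
contact_force: [0.0, -0.2, -0.1]
opening: 0.997
grasp_force: 0.0
[470.9 175.1 231.3] [3.1414e+00 4.0000e-04 1.6397e+00] [-0.2 -0.3 -0.2] 4.45
clock: 4.82
eef_pos: [467.6, 219.9, 231.1]
tcp_rot: [-3.141, 0.001, 1.64]
contact_force: [0.0, -0.7, 0.0]
opening: 0.996
grasp_force: 0.0
[467.6 219.8 231.1] [-3.1412e+00  6.0000e-04  1.6396e+00] [0.1 0.3 0.8] 4.875
t1 [(1, [253, 58, 53, 59, 2180], [278.9, 87.2]), (41, [529, 246, 31, 77, 391], [547.2, 291.7])]
t2 [(1, [249, 115, 62, 55, 1426], [280.5, 135.5]), (23, [538, 255, 22, 50, 320], [551.4, 281.7])]
```

View pics/t12.png

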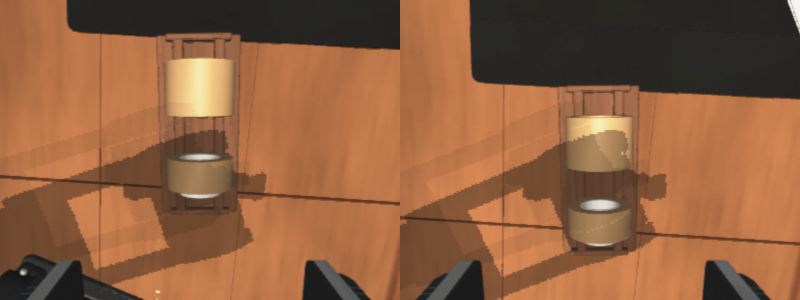

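In t1 the wide roll spans columns 245–314 and rows 58–116, and the narrow roll columns 248–312 and rows 154–192. The trough midline runs from (279,37) to (279,212). In t2 the wide roll is at columns 246–312 and rows 116–169, and the narrow at columns 248–310 and rows 200–242.

Run:
```python
from h import *
import pickle
a,b=[pickle.load(open(f"pics/{n}.pkl","rb")) for n in("t1","t2")]
for n,p,q in(("wide far top",(279.5,58),(279,116)),("wide near top",(279.5,116),(279,169.5)),("narrow +y top",(280,154),(279,200)),("narrow L",(248,173),(248,221)),("narrow R",(312,173),(310,221)),("wide L",(245,87),(246,142)),("wide R",(314,87),(312,142)),("trough far",(279,37),(279.5,88)),("trough near",(280,211),(279.5,251))):
    X,e=tri((a,p),(b,q));print(n,X.round(1),e,"z-plane",plane(a,p,71).round(1)[:2],plane(b,q,71).round(1)[:2])
for p in((278,37),(279,211)): print(plane(a,p,15).round(1))
for p in((279.5,88),(279.5,251)): print(plane(b,p,15).round(1))
```

```text
wide far top [469.1 274.3  62.3] [0.2, 0.2] z-plane [469.1 273.4] [468.8 274.6]
wide near top [472.3 229.8  61.4] [0.2, 0.2] z-plane [472.3 230.2] [471.9 231.5]
narrow +y top [475.7 194.   28.1] [0.5, 0.5] z-plane [475.  199.9] [473.8 205.4]
narrow L [448.  178.5  51.9] [0.5, 0.5] z-plane [449.6 182.3] [448.5 184.9]
narrow R [504.6 182.5  52.2] [0.4, 0.4] z-plane [502.7 186. ] [501.8 188.5]
wide L [442.7 250.7  57.4] [0.1, 0.1] z-plane [443.8 250.4] [443.5 252.3]
wide R [498.7 254.6  57.7] [0.3, 0.3] z-plane [497.6 254.1] [497.  255.9]
trough far [468.2 297.9   7.6] [0.3, 0.3] z-plane [467.7 288.2] [467.6 295.9]
trough near [480.9 132.    6.8] [0.3, 0.3] z-plane [478.6 151.2] [477.6 159. ]
[467.  296.7  15. ]
[479.8 134.4  15. ]
[468.4 297.7  15. ]
[480.2 135.5  15. ]
```

Wide roll centre ≈ (470.5,252), narrow ≈ (476,180), trough yaw ≈ 1.646. Triangulated heights and widths agree with the text. The rod passes x=557.7 at y=-100 and 584.4 at y=0 with yaw 1.31; the stand origin is ≈ (540.6,-164) and the stop ≈ x 189. Now I'll descend on the wide roll.

```bash
python3 -m creep '[{"x":32,"y":5,"z":0,"rx":0,"ry":0,"rz":-0.006,"hand":85},{"x":0,"y":0,"z":50,"rx":0,"ry":0,"rz":0,"hand":85},{"x":0,"y":0,"z":50,"rx":0,"ry":0,"rz":0,"hand":85},{"x":0,"y":0,"z":50,"rx":0,"ry":0,"rz":0,"hand":85},{"x":0,"y":0,"z":40,"rx":0,"ry":0,"rz":0,"hand":85},{"x":0,"y":0,"z":23,"rx":0,"ry":0,"rz":0,"hand":85},{"x":0,"y":0,"z":0,"rx":0,"ry":0,"rz":0,"hand":85},{"x":0,"y":0,"z":0,"rx":0,"ry":0,"rz":0,"hand":85}]' 50
python3 -m creep '[{"x":0,"y":0,"z":0,"rx":0,"ry":0,"rz":0,"hand":64},{"x":0,"y":0,"z":0,"rx":0,"ry":0,"rz":0,"hand":64},{"x":0,"y":0,"z":0,"rx":0,"ry":0,"rz":0,"hand":64},{"x":0,"y":0,"z":0,"rx":0,"ry":0,"rz":0,"hand":64}]' 50; python3 snap.py g1
```

```text
clock: 5.88
eef_pos: [470.8, 253.1, 19.2]
tcp_rot: [3.141, -0.0, 1.646]
contact_force: [0.1, 0.1, -0.2]
opening: 0.997
grasp_force: 0.0
clock: 6.38
eef_pos: [470.1, 253.5, 18.5]
tcp_rot: [3.141, -0.0, 1.647]
contact_force: [-1.2, -0.1, 0.8]
opening: 0.75
grasp_force: 0.0
[470.1 253.5  18.4] [ 3.1414e+00 -1.0000e-04  1.6469e+00] [-0.1 -0.7 -0.2] 6.425
```

```bash
python3 -m creep '[{"x":0,"y":0,"z":0,"rx":0,"ry":0,"rz":0,"hand":54},{"x":0,"y":0,"z":0,"rx":0,"ry":0,"rz":0,"hand":54}]' 50;python3 -m creep '[{"x":0,"y":0,"z":0,"rx":0,"ry":0,"rz":0,"hand":54},{"x":0,"y":0,"z":0,"rx":0,"ry":0,"rz":0,"hand":54},{"x":0,"y":0,"z":0,"rx":0,"ry":0,"rz":0,"hand":54}]' 50; python3 snap.py g2
```

```text
clock: 6.68
eef_pos: [470.4, 253.6, 18.5]
tcp_rot: [3.141, -0.0, 1.647]
contact_force: [0.6, -0.4, 5.8]
opening: 0.687
grasp_force: 53.0
clock: 7.05
eef_pos: [470.4, 253.6, 18.5]
tcp_rot: [3.141, -0.0, 1.647]
contact_force: [1.0, 0.3, 5.1]
opening: 0.69
grasp_force: 53.1
[470.4 253.6  18.5] [ 3.1409e+00 -3.0000e-04  1.6468e+00] [ 1.2 -0.7  4.7] 7.1
```

```bash
python3 -m creep '[{"x":0,"y":0,"z":-20,"rx":0,"ry":0,"rz":0,"hand":54},{"x":0,"y":0,"z":-40,"rx":0,"ry":0,"rz":0,"hand":54},{"x":0,"y":0,"z":-31.5,"rx":0,"ry":0,"rz":0,"hand":54},{"x":0,"y":0,"z":0,"rx":0,"ry":0,"rz":0.112,"hand":54},{"x":0,"y":0,"z":0,"rx":0,"ry":0,"rz":0.112,"hand":54},{"x":0,"y":0,"z":0,"rx":0,"ry":0,"rz":0.113,"hand":54},{"x":-30,"y":35.1,"z":0,"rx":0,"ry":0,"rz":0,"hand":54},{"x":-30,"y":35.1,"z":0,"rx":0,"ry":0,"rz":0,"hand":54},{"x":-30,"y":35.1,"z":0,"rx":0,"ry":0,"rz":0,"hand":54},{"x":-30,"y":35.1,"z":0,"rx":0,"ry":0,"rz":0,"hand":54},{"x":-30,"y":35.1,"z":0,"rx":0,"ry":0,"rz":0,"hand":54},{"x":0,"y":0,"z":0,"rx":0,"ry":0,"rz":0,"hand":54},{"x":0,"y":0,"z":0,"rx":0,"ry":0,"rz":0,"hand":54},{"x":0,"y":0,"z":0,"rx":0,"ry":0,"rz":0,"hand":54}]' 50; python3 snap.py g3
python3 - <<'E'
from h import *
ct=get_calibration("top");cs=get_calibration("scene")
T=grab_frame("top");S=grab_frame("scene");cv2.imwrite("pics/topg.png",T[:,:,::-1]);cv2.imwrite("pics/sceneg.png",S[:,:,::-1])
X=[601.2,63.1,132];print(proj(ct,X),proj(cs,[601,63,119]),proj(ct,[590,18,125]),proj(cs,[590,18,125]))
E
```

```text
clock: 8.85
eef_pos: [599.9, 64.1, 109.5]
tcp_rot: [-3.141, 0.0, 1.311]
contact_force: [0.2, -0.3, -1.6]
opening: 0.687
grasp_force: 54.2
[600.1  64.2 109.6] [-3.1408e+00  1.0000e-04  1.3110e+00] [ 0.1 -0.7 -0.3] 8.9
[271.12151462 165.81678022] [226.69084684 209.19114533] [292.01710298 173.87443058] [241.66029822 200.35324073]
```

```bash
python3 -m creep '[{"x":0,"y":1.4,"z":12.6,"rx":0,"ry":0,"rz":0,"hand":54},{"x":0,"y":0,"z":0,"rx":0,"ry":0,"rz":0,"hand":54},{"x":-12,"y":0,"z":0,"rx":0,"ry":0,"rz":0,"hand":54},{"x":-6,"y":0,"z":0,"rx":0,"ry":0,"rz":0,"hand":54},{"x":-6,"y":0,"z":0,"rx":0,"ry":0,"rz":0,"hand":54},{"x":-6,"y":0,"z":0,"rx":0,"ry":0,"rz":0,"hand":54},{"x":0,"y":0,"z":0,"rx":0,"ry":0,"rz":0,"hand":54}]' 50; python3 snap.py g4; python3 -c "
import cv2,numpy as np
a=cv2.imread('pics/g4.png')[0:420,60:490];b=cv2.imread('pics/sceneg.png')[160:265,180:290]
cv2.imwrite('pics/v9.png',np.hstack([cv2.resize(a,None,fx=.9,fy=.9),cv2.resize(b,(396,378),interpolation=2)]))"
```

```text
clock: 9.88
eef_pos: [594.4, 33.4, 97.3]
tcp_rot: [3.142, 0.0, 1.309]
contact_force: [-0.0, 0.7, -0.9]
opening: 0.685
grasp_force: 54.2
[594.5  33.6  97.3] [ 3.1414e+00 -1.0000e-04  1.3093e+00] [ 0.9 -0.9 -0.9] 9.925
```

```bash
python3 -m creep '[{"x":-10,"y":-0.8,"z":0,"rx":0,"ry":0,"rz":0,"hand":54},{"x":-10,"y":0,"z":0,"rx":0,"ry":0,"rz":0,"hand":54},{"x":-10,"y":0,"z":0,"rx":0,"ry":0,"rz":0,"hand":54},{"x":0,"y":0,"z":0,"rx":0,"ry":0,"rz":0,"hand":54}]' 50; python3 -m creep '[{"x":-16,"y":0,"z":0,"rx":0,"ry":0,"rz":0,"hand":54},{"x":-16,"y":0,"z":0,"rx":0,"ry":0,"rz":0,"hand":54},{"x":-16,"y":0,"z":0,"rx":0,"ry":0,"rz":0,"hand":54},{"x":-16,"y":0,"z":0,"rx":0,"ry":0,"rz":0,"hand":54},{"x":-16,"y":0,"z":0,"rx":0,"ry":0,"rz":0,"hand":54},{"x":0,"y":0,"z":0,"rx":0,"ry":0,"rz":0,"hand":54},{"x":0,"y":0,"z":0,"rx":0,"ry":0,"rz":0,"hand":54}]' 50
```

```text
clock: 10.42
eef_pos: [585.7, 4.2, 97.2]
tcp_rot: [-3.141, 0.0, 1.309]
contact_force: [-0.2, -0.7, -0.7]
opening: 0.687
grasp_force: 54.2
clock: 11.3
eef_pos: [565.4, -72.1, 97.2]
tcp_rot: [3.141, -0.0, 1.309]
contact_force: [0.4, 0.6, -0.9]
opening: 0.684
grasp_force: 54.2
```

```bash
python3 -m creep '[{"x":-2,"y":0,"z":6,"rx":0,"ry":0,"rz":0,"hand":54},{"x":0,"y":0,"z":4,"rx":0,"ry":0,"rz":0,"hand":54},{"x":0,"y":0,"z":2.5,"rx":0,"ry":0,"rz":0,"hand":54},{"x":0,"y":0,"z":0,"rx":0,"ry":0,"rz":0,"hand":54}]' 50; python3 -m creep '[{"x":0,"y":0,"z":0,"rx":0,"ry":0,"rz":0,"hand":70},{"x":0,"y":0,"z":0,"rx":0,"ry":0,"rz":0,"hand":80},{"x":0,"y":0,"z":0,"rx":0,"ry":0,"rz":0,"hand":85},{"x":0,"y":0,"z":0,"rx":0,"ry":0,"rz":0,"hand":85},{"x":0,"y":0,"z":0,"rx":0,"ry":0,"rz":0,"hand":85}]' 50
```

```text
clock: 11.8
eef_pos: [564.6, -73.9, 84.3]
tcp_rot: [-3.141, 0.0, 1.31]
contact_force: [-0.6, 0.1, -0.7]
opening: 0.686
grasp_force: 54.2
clock: 12.42
eef_pos: [564.9, -74.1, 84.7]
tcp_rot: [3.141, -0.0, 1.31]
contact_force: [0.3, -0.4, -0.5]
opening: 0.997
grasp_force: 0.0
```

```bash
python3 -m creep '[{"x":0,"y":0,"z":-50,"rx":0,"ry":0,"rz":0,"hand":85},{"x":0,"y":0,"z":-50,"rx":0,"ry":0,"rz":0,"hand":85},{"x":0,"y":0,"z":-50,"rx":0,"ry":0,"rz":0,"hand":85},{"x":0,"y":0,"z":0,"rx":0,"ry":0,"rz":-0.112,"hand":85},{"x":0,"y":0,"z":0,"rx":0,"ry":0,"rz":-0.112,"hand":85},{"x":0,"y":0,"z":0,"rx":0,"ry":0,"rz":-0.112,"hand":85},{"x":43.4,"y":-11.6,"z":0,"rx":0,"ry":0,"rz":0,"hand":85},{"x":43.4,"y":-11.6,"z":0,"rx":0,"ry":0,"rz":0,"hand":85},{"x":43.4,"y":-11.6,"z":0,"rx":0,"ry":0,"rz":0,"hand":85},{"x":43.4,"y":-11.6,"z":0,"rx":0,"ry":0,"rz":0,"hand":85},{"x":43.4,"y":-11.6,"z":0,"rx":0,"ry":0,"rz":0,"hand":85},{"x":43.4,"y":-11.6,"z":0,"rx":0,"ry":0,"rz":0,"hand":85},{"x":0,"y":0,"z":0,"rx":0,"ry":0,"rz":0,"hand":85},{"x":0,"y":0,"z":0,"rx":0,"ry":0,"rz":0,"hand":85}]' 50; python3 snap.py n1
python3 - <<'E'
from h import *
T=grab_frame("top");S=grab_frame("scene");cv2.imwrite("pics/top2.png",T[:,:,::-1]);cv2.imwrite("pics/scene2.png",S[:,:,::-1])
a=cv2.resize(S[150:330,190:330][:,:,::-1],None,fx=2.3,fy=2.3,interpolation=2);b=cv2.imread("pics/n1.png")[0:414,60:500]
cv2.imwrite("pics/v9.png",np.hstack([a,b]));print(a.shape,b.shape)
E
```

```text
clock: 14.18
eef_pos: [475.9, 180.2, 234.7]
tcp_rot: [3.141, 0.0, 1.647]
contact_force: [0.7, 0.2, 0.7]
opening: 0.995
grasp_force: 0.0
[476.1 179.8 234.7] [3.1415e+00 3.0000e-04 1.6457e+00] [-0.  -0.2  0.4] 14.225
(414, 322, 3) (414, 440, 3)
```

View pics/v9.png

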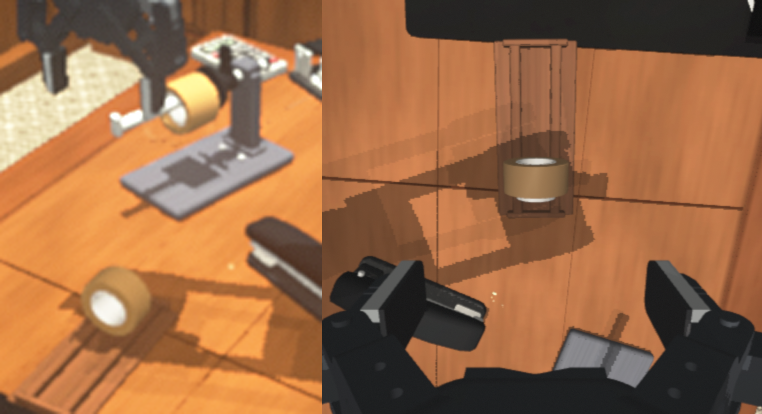

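The wide roll hangs on the rod behind the tongue. In the wrist view the narrow roll is centred at column ~275, row ~178, in line with the fingers (mid column ~272). Descend and grip.

```bash
python3 -m creep '[{"x":0.5,"y":1,"z":50,"rx":0,"ry":0,"rz":0,"hand":85},{"x":0,"y":0,"z":50,"rx":0,"ry":0,"rz":0,"hand":85},{"x":0,"y":0,"z":50,"rx":0,"ry":0,"rz":0,"hand":85},{"x":0,"y":0,"z":40,"rx":0,"ry":0,"rz":0,"hand":85},{"x":0,"y":0,"z":26,"rx":0,"ry":0,"rz":0,"hand":85},{"x":0,"y":0,"z":0,"rx":0,"ry":0,"rz":0,"hand":85},{"x":0,"y":0,"z":0,"rx":0,"ry":0,"rz":0,"hand":64},{"x":0,"y":0,"z":0,"rx":0,"ry":0,"rz":0,"hand":64},{"x":0,"y":0,"z":0,"rx":0,"ry":0,"rz":0,"hand":64}]' 50; python3 -m creep '[{"x":0,"y":0,"z":0,"rx":0,"ry":0,"rz":0,"hand":54},{"x":0,"y":0,"z":0,"rx":0,"ry":0,"rz":0,"hand":54},{"x":0,"y":0,"z":0,"rx":0,"ry":0,"rz":0,"hand":54},{"x":0,"y":0,"z":0,"rx":0,"ry":0,"rz":0,"hand":54}]' 50
```

```text
clock: 15.45
eef_pos: [477.5, 181.1, 19.7]
tcp_rot: [3.14, -0.001, 1.646]
contact_force: [-0.0, 0.3, 0.2]
opening: 0.751
grasp_force: 0.0
clock: 15.95
eef_pos: [477.3, 181.1, 19.7]
tcp_rot: [3.14, -0.0, 1.646]
contact_force: [-1.7, -0.4, 8.6]
opening: 0.69
grasp_force: 51.6
```

```bash
python3 -m creep '[{"x":0,"y":0,"z":-20,"rx":0,"ry":0,"rz":0,"hand":54},{"x":0,"y":0,"z":-40,"rx":0,"ry":0,"rz":0,"hand":54},{"x":0,"y":0,"z":-30.3,"rx":0,"ry":0,"rz":0,"hand":54},{"x":0,"y":0,"z":0,"rx":0,"ry":0,"rz":0.112,"hand":54},{"x":0,"y":0,"z":0,"rx":0,"ry":0,"rz":0.112,"hand":54},{"x":0,"y":0,"z":0,"rx":0,"ry":0,"rz":0.112,"hand":54},{"x":-20.5,"y":37.5,"z":0,"rx":0,"ry":0,"rz":0,"hand":54},{"x":-20.5,"y":37.5,"z":0,"rx":0,"ry":0,"rz":0,"hand":54},{"x":-20.5,"y":37.5,"z":0,"rx":0,"ry":0,"rz":0,"hand":54},{"x":-20.5,"y":37.5,"z":0,"rx":0,"ry":0,"rz":0,"hand":54},{"x":0,"y":0,"z":0,"rx":0,"ry":0,"rz":0,"hand":54},{"x":0,"y":0,"z":0,"rx":0,"ry":0,"rz":0,"hand":54},{"x":0,"y":0,"z":11.8,"rx":0,"ry":0,"rz":0,"hand":54},{"x":0,"y":0,"z":0,"rx":0,"ry":0,"rz":0,"hand":54},{"x":0,"y":0,"z":0,"rx":0,"ry":0,"rz":0,"hand":54}]' 50; python3 -c "
from rig import *
import numpy as np
s=sense();p=s['eef_pos'];d=p[:2]-[540.6,-164];print(p,s['tcp_rot'],d@[.2579,.9662],d@[-.9662,.2579])"
```

```text
clock: 17.82
eef_pos: [600.2, 63.5, 97.0]
tcp_rot: [-3.141, 0.0, 1.311]
contact_force: [0.1, 0.6, -0.4]
opening: 0.69
grasp_force: 54.8
[600.17429234  63.46305738  96.96701567] [-3.14098602e+00  1.97906659e-04  1.31053556e+00] 235.13901603336714 1.102041242882846
```

```bash
python3 -m creep '[{"x":0,"y":1.0,"z":-1.2,"rx":0,"ry":0,"rz":0,"hand":54},{"x":-12,"y":0,"z":0,"rx":0,"ry":0,"rz":0,"hand":54},{"x":-6,"y":0,"z":0,"rx":0,"ry":0,"rz":0,"hand":54},{"x":-6,"y":0,"z":0,"rx":0,"ry":0,"rz":0,"hand":54},{"x":-6,"y":0,"z":0,"rx":0,"ry":0,"rz":0,"hand":54},{"x":0,"y":0,"z":0,"rx":0,"ry":0,"rz":0,"hand":54}]' 50; python3 -c "
from rig import *
import numpy as np
s=sense();p=s['eef_pos'];d=p[:2]-[540.6,-164];print(p,s['tcp_rot'],d@[.2579,.9662],d@[-.9662,.2579])"
```

```text
clock: 18.58
eef_pos: [593.7, 33.3, 98.4]
tcp_rot: [-3.142, 0.0, 1.309]
contact_force: [0.0, 1.1, -0.5]
opening: 0.691
grasp_force: 54.8
[593.722349    33.25234049  98.39717985] [-3.14151832e+00  4.87000626e-05  1.30919042e+00] 204.2854651898865 -0.45543498758975326
```

```bash
python3 -m creep '[{"x":-15,"y":-0.4,"z":0,"rx":0,"ry":0,"rz":0,"hand":54},{"x":-15,"y":0,"z":0,"rx":0,"ry":0,"rz":0,"hand":54},{"x":-15,"y":0,"z":0,"rx":0,"ry":0,"rz":0,"hand":54},{"x":-15,"y":0,"z":0,"rx":0,"ry":0,"rz":0,"hand":54},{"x":0,"y":0,"z":0,"rx":0,"ry":0,"rz":0,"hand":54},{"x":0,"y":0,"z":6,"rx":0,"ry":0,"rz":0,"hand":54},{"x":0,"y":0,"z":4,"rx":0,"ry":0,"rz":0,"hand":54},{"x":0,"y":0,"z":2.5,"rx":0,"ry":0,"rz":0,"hand":54},{"x":0,"y":0,"z":0,"rx":0,"ry":0,"rz":0,"hand":54}]' 50; python3 -c "
from rig import *
import numpy as np
s=sense();p=s['eef_pos'];d=p[:2]-[540.6,-164];print(p,s['tcp_rot'],d@[.2579,.9662],d@[-.9662,.2579])"; python3 -m creep '[{"x":0,"y":0,"z":0,"rx":0,"ry":0,"rz":0,"hand":70},{"x":0,"y":0,"z":0,"rx":0,"ry":0,"rz":0,"hand":80},{"x":0,"y":0,"z":0,"rx":0,"ry":0,"rz":0,"hand":85},{"x":0,"y":0,"z":0,"rx":0,"ry":0,"rz":0,"hand":85},{"x":0,"y":0,"z":-40,"rx":0,"ry":0,"rz":0,"hand":85},{"x":0,"y":0,"z":-50,"rx":0,"ry":0,"rz":0,"hand":85},{"x":0,"y":0,"z":-40,"rx":0,"ry":0,"rz":0,"hand":85}]' 50
```

```text
clock: 19.7
eef_pos: [577.8, -23.8, 85.5]
tcp_rot: [-3.141, 0.0, 1.31]
contact_force: [0.4, 0.3, -0.8]
opening: 0.688
grasp_force: 54.8
[577.8201653  -23.83365075  85.51615018] [-3.14098687e+00  1.10384051e-04  1.31019761e+00] 145.02780727949647 0.18677775612833525
clock: 20.58
eef_pos: [578.2, -24.1, 217.9]
tcp_rot: [3.141, -0.0, 1.31]
contact_force: [-0.6, 0.0, 0.5]
opening: 0.994
grasp_force: 0.0
```

```bash
python3 -m creep '[{"x":-38,"y":0,"z":0,"rx":0,"ry":0,"rz":0,"hand":60},{"x":-38,"y":0,"z":0,"rx":0,"ry":0,"rz":0,"hand":45},{"x":-36,"y":0,"z":0,"rx":0,"ry":0,"rz":0,"hand":45},{"x":0,"y":0,"z":0,"rx":0,"ry":0,"rz":0,"hand":45},{"x":0,"y":0,"z":0,"rx":0,"ry":0,"rz":0,"hand":45}]' 40; python3 snap.py u1; python3 -c "
import cv2
f=cv2.imread('pics/u1.png');cv2.imwrite('pics/v10.png',f)"
```

```text
clock: 21.2
eef_pos: [549.1, -132.0, 215.9]
tcp_rot: [-3.142, -0.0, 1.309]
contact_force: [-0.1, -0.2, -0.1]
opening: 0.526
grasp_force: 0.0
[ 549.3 -131.7  215.9] [ 3.1416e+00 -4.0000e-04  1.3100e+00] [-0.4  0.  -0.2] 21.25
```

View pics/v10.png

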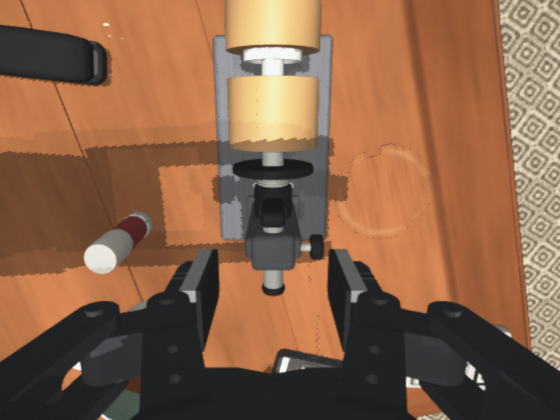

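The picture shows both rolls on the rod with the narrow core (white, row ~55) facing the wide roll. The guide disc is at row ~170, the black tab at rows ~183–222 and column 272, and the clamp at rows 232–270. I'll check the tab's place along the rod numerically.

Run:
```python
from h import *
import pickle
c=pickle.load(open("pics/u1.pkl","rb"));o=np.array([540.6,-164]);u=np.array([.2579,.9662])
P=lambda a,z:proj(c,[*(o+a*u),z]).round(0)
for a,z in((13,129),(-13,129),(25,161),(35,161),(35,125),(30,161),(40,161),(55,115),(55,142),(61,142),(92,136),(0,161)):print(a,z,P(a,z))
g=cv2.cvtColor(cv2.imread("pics/u1.png"),6);print(g[160:240,270].tolist())
s1=pickle.load(open("pics/s1.pkl","rb"))
for (p,q) in(((269,177),(272,200)),((269,190),(272,222)),((269,205),(272,236))):
  X,e=tri((s1,p),(c,q));print(X.round(1),e,(X[:2]-o)@u)
```

```text
13 129 [272. 237.]
-13 129 [272. 273.]
25 161 [272. 237.]
35 161 [272. 220.]
35 125 [272. 203.]
30 161 [272. 228.]
40 161 [272. 212.]
55 115 [272. 170.]
55 142 [272. 178.]
61 142 [272. 168.]
92 136 [272. 114.]
0 161 [272. 277.]
[179, 179, 179, 178, 177, 160, 79, 32, 24, 25, 27, 32, 42, 45, 47, 45, 43, 41, 42, 70, 127, 166, 157, 177, 162, 168, 168, 113, 49, 35, 39, 40, 40, 40, 40, 41, 40, 38, 27, 25, 24, 25, 26, 25, 24, 26, 25, 26, 26, 27, 27, 26, 30, 33, 35, 39, 43, 46, 46, 46, 44, 44, 43, 42, 41, 37, 45, 99, 167, 174, 174, 173, 156, 76, 52, 56, 62, 70, 75, 80]
[ 546.2 -142.8   68.5] [0.2, 0.2] 21.929880753261894
[ 548.8 -134.9  150.2] [0.5, 0.5] 30.284226787391734
[ 545.7 -146.7  140.9] [0.5, 0.5] 17.970584120437103
```

```bash
python3 -m creep '[{"x":1,"y":0,"z":40,"rx":0,"ry":0,"rz":0,"hand":45},{"x":0,"y":0,"z":30,"rx":0,"ry":0,"rz":0,"hand":45},{"x":0,"y":0,"z":15,"rx":0,"ry":0,"rz":0,"hand":45},{"x":0,"y":0,"z":0,"rx":0,"ry":0,"rz":0,"hand":45},{"x":0,"y":0,"z":0,"rx":0,"ry":0,"rz":0,"hand":45}]' 40; python3 -m creep '[{"x":0,"y":0,"z":0,"rx":0,"ry":0,"rz":0,"hand":20},{"x":0,"y":0,"z":0,"rx":0,"ry":0,"rz":0,"hand":20},{"x":0,"y":0,"z":0,"rx":0,"ry":0,"rz":0,"hand":20},{"x":0,"y":0,"z":0,"rx":0,"ry":0,"rz":0,"hand":10},{"x":0,"y":0,"z":0,"rx":0,"ry":0,"rz":0,"hand":10},{"x":0,"y":0,"z":0,"rx":0,"ry":0,"rz":0,"hand":10}]' 40
```

```text
clock: 21.88
eef_pos: [550.2, -131.3, 131.9]
tcp_rot: [3.14, -0.0, 1.31]
contact_force: [0.5, 0.3, -0.1]
opening: 0.529
grasp_force: 0.0
clock: 22.62
eef_pos: [549.2, -131.4, 131.2]
tcp_rot: [-3.141, 0.0, 1.31]
contact_force: [-2.0, 0.0, 5.8]
opening: 0.156
grasp_force: 39.2
```

```bash
cat > f.py <<'E'
from h import *
s=sense();p=s['eef_pos'];d=p[:2]-[540.6,-164];f=s['contact_force'];F=f[:2]@[.2579,.9662]
print("along",round(d@[.2579,.9662],2),"Fu",round(F,2),"lat",round(f[:2]@[-.9662,.2579],1),"z",f[2].round(1),"yaw",s['tcp_rot'][2].round(4),s['clock'])
E
python3 f.py; python3 -m creep '[{"x":3,"y":0,"z":0,"rx":0,"ry":0,"rz":0,"hand":10},{"x":3,"y":0,"z":0,"rx":0,"ry":0,"rz":0,"hand":10}]' 40 >/dev/null; python3 f.py; python3 -m creep '[{"x":2.5,"y":0,"z":0,"rx":0,"ry":0,"rz":0,"hand":10},{"x":2.5,"y":0,"z":0,"rx":0,"ry":0,"rz":0,"hand":10},{"x":2.5,"y":0,"z":0,"rx":0,"ry":0,"rz":0,"hand":10},{"x":2.5,"y":0,"z":0,"rx":0,"ry":0,"rz":0,"hand":10}]' 40 >/dev/null; python3 f.py;  python3 -m creep '[{"x":2,"y":0,"z":0,"rx":0,"ry":0,"rz":0,"hand":10},{"x":2,"y":0,"z":0,"rx":0,"ry":0,"rz":0,"hand":10},{"x":2,"y":0,"z":0,"rx":0,"ry":0,"rz":0,"hand":10}]' 40 >/dev/null; python3 f.py
```

```text
along 33.74 Fu -0.51 lat 2.0 z 5.8 yaw 1.3098 22.625
along 38.82 Fu -6.48 lat 2.6 z 5.8 yaw 1.3101 22.875
along 48.74 Fu -6.81 lat 3.5 z 6.9 yaw 1.3102 23.375
along 54.71 Fu -7.09 lat 3.5 z 6.3 yaw 1.3101 23.75
```

```bash
python3 -m creep '[{"x":2,"y":0,"z":0,"rx":0,"ry":0,"rz":0,"hand":10},{"x":2,"y":0,"z":0,"rx":0,"ry":0,"rz":0,"hand":10},{"x":2,"y":0,"z":0,"rx":0,"ry":0,"rz":0,"hand":10}]' 40 >/dev/null; python3 f.py; python3 -m creep '[{"x":2,"y":0,"z":0,"rx":0,"ry":0,"rz":0,"hand":10},{"x":2,"y":0,"z":0,"rx":0,"ry":0,"rz":0,"hand":10},{"x":2,"y":0,"z":0,"rx":0,"ry":0,"rz":0,"hand":10}]' 40 >/dev/null; python3 f.py;  python3 -m creep '[{"x":2,"y":0,"z":0,"rx":0,"ry":0,"rz":0,"hand":10},{"x":2,"y":0,"z":0,"rx":0,"ry":0,"rz":0,"hand":10},{"x":2,"y":0,"z":0,"rx":0,"ry":0,"rz":0,"hand":10}]' 40 >/dev/null; python3 f.py
```

```text
along 60.73 Fu -6.94 lat 2.7 z 6.0 yaw 1.3102 24.125
along 66.65 Fu -7.63 lat 2.7 z 5.1 yaw 1.3101 24.5
along 72.66 Fu -7.13 lat 1.3 z 5.3 yaw 1.3101 24.875
```

```bash
python3 -m creep '[{"x":1.5,"y":0,"z":0,"rx":0,"ry":0,"rz":0,"hand":10},{"x":1.5,"y":0,"z":0,"rx":0,"ry":0,"rz":0,"hand":10},{"x":1.5,"y":0,"z":0,"rx":0,"ry":0,"rz":0,"hand":10}]' 40 >/dev/null; python3 f.py; python3 -m creep '[{"x":1.5,"y":0,"z":0,"rx":0,"ry":0,"rz":0,"hand":10},{"x":1.5,"y":0,"z":0,"rx":0,"ry":0,"rz":0,"hand":10},{"x":1,"y":0,"z":0,"rx":0,"ry":0,"rz":0,"hand":10}]' 40 >/dev/null; python3 f.py;  python3 -m creep '[{"x":1,"y":0,"z":0,"rx":0,"ry":0,"rz":0,"hand":10},{"x":1,"y":0,"z":0,"rx":0,"ry":0,"rz":0,"hand":10},{"x":1,"y":0,"z":0,"rx":0,"ry":0,"rz":0,"hand":10}]' 40 >/dev/null; python3 f.py
```

```text
along 77.13 Fu -7.21 lat 2.4 z 6.0 yaw 1.3101 25.25
along 81.18 Fu -5.6 lat 2.4 z 5.6 yaw 1.3102 25.625
along 84.13 Fu -7.17 lat 3.5 z 7.0 yaw 1.3101 26.0
```

```bash
python3 -m creep '[{"x":0.7,"y":0,"z":0,"rx":0,"ry":0,"rz":0,"hand":10},{"x":0.7,"y":0,"z":0,"rx":0,"ry":0,"rz":0,"hand":10}]' 40 >/dev/null; python3 f.py; python3 -m creep '[{"x":0.7,"y":0,"z":0,"rx":0,"ry":0,"rz":0,"hand":10},{"x":0.7,"y":0,"z":0,"rx":0,"ry":0,"rz":0,"hand":10}]' 40 >/dev/null; python3 f.py;  python3 -m creep '[{"x":0.7,"y":0,"z":0,"rx":0,"ry":0,"rz":0,"hand":10},{"x":0.7,"y":0,"z":0,"rx":0,"ry":0,"rz":0,"hand":10}]' 40 >/dev/null; python3 f.py
```

```text
along 85.55 Fu -6.55 lat 2.6 z 6.3 yaw 1.3101 26.25
along 86.93 Fu -6.74 lat 2.9 z 7.1 yaw 1.3101 26.5
along 88.34 Fu -6.25 lat 2.1 z 6.7 yaw 1.3101 26.75
```

```bash
python3 -m creep '[{"x":0.5,"y":0,"z":0,"rx":0,"ry":0,"rz":0,"hand":10},{"x":0.5,"y":0,"z":0,"rx":0,"ry":0,"rz":0,"hand":10}]' 40 >/dev/null; python3 f.py; python3 -m creep '[{"x":0.5,"y":0,"z":0,"rx":0,"ry":0,"rz":0,"hand":10},{"x":0.5,"y":0,"z":0,"rx":0,"ry":0,"rz":0,"hand":10}]' 40 >/dev/null; python3 f.py
```

```text
along 89.33 Fu -6.49 lat 3.3 z 6.7 yaw 1.3102 27.0
along 90.3 Fu -6.32 lat 2.7 z 6.2 yaw 1.3101 27.25
```

```bash
python3 -m creep '[{"x":0.5,"y":0,"z":0,"rx":0,"ry":0,"rz":0,"hand":10},{"x":0.5,"y":0,"z":0,"rx":0,"ry":0,"rz":0,"hand":10}]' 40 >/dev/null; python3 f.py; python3 -m creep '[{"x":0.5,"y":0,"z":0,"rx":0,"ry":0,"rz":0,"hand":10},{"x":0.5,"y":0,"z":0,"rx":0,"ry":0,"rz":0,"hand":10}]' 40 >/dev/null; python3 f.py
```

```text
along 91.31 Fu -6.87 lat 2.5 z 7.3 yaw 1.3102 27.5
along 91.97 Fu -10.04 lat 2.1 z 6.2 yaw 1.3103 27.75
```

The force has risen to about 10 N at 92 mm, so the rolls have reached the stop. I'll average a few readings, then make a small final step.

```bash
cat > avg.py <<'E'
from h import *
L=[]
for i in range(6):
    grab_frame("wrist");s=sense();L.append([s['contact_force'][:2]@[.2579,.9662],(s['eef_pos'][:2]-[540.6,-164])@[.2579,.9662]])
L=np.array(L);print("Fu",L[:,0].round(1),L.mean(0).round(2),s["clock"])
E
python3 avg.py; python3 -m creep '[{"x":0.4,"y":0,"z":0,"rx":0,"ry":0,"rz":0,"hand":10}]' 40 >/dev/null; python3 avg.py
```

```text
Fu [-9.2 -8.5 -9.  -8.5 -8.6 -7.7] [-8.59 91.98] 28.05
Fu [-10.2  -9.2  -9.4  -9.5 -10.   -9.9] [-9.69 92.2 ] 28.475
```

```bash
python3 -m creep '[{"x":0.4,"y":0,"z":0,"rx":0,"ry":0,"rz":0,"hand":10}]' 40 >/dev/null; python3 avg.py; python3 -m creep '[{"x":0.3,"y":0,"z":0,"rx":0,"ry":0,"rz":0,"hand":10}]' 40 >/dev/null; python3 avg.py
```

```text
Fu [ -9.8 -10.  -10.1  -9.  -11.8 -11. ] [-10.28  92.44] 28.9
Fu [-10.2 -11.3 -11.1 -11.4 -10.4 -10.8] [-10.87  92.62] 29.325
```

Spring push is now about 4.5 N, taken as the reading less roughly 6.3 N of drag. I'll relax the arm's own push, then let go.

```bash
python3 -m creep '[{"x":-0.6,"y":0,"z":0,"rx":0,"ry":0,"rz":0,"hand":10},{"x":0,"y":0,"z":0,"rx":0,"ry":0,"rz":0,"hand":10}]' 40 >/dev/null; python3 avg.py;  python3 -m creep '[{"x":-0.5,"y":0,"z":0,"rx":0,"ry":0,"rz":0,"hand":10},{"x":0,"y":0,"z":0,"rx":0,"ry":0,"rz":0,"hand":10}]' 40 >/dev/null; python3 avg.py
```

```text
Fu [-8.2 -9.  -7.  -8.4 -7.9 -8. ] [-8.09 92.6 ] 29.875
Fu [-6.3 -5.  -4.9 -5.7 -5.7 -6. ] [-5.6 92.6] 30.425
```

Position held at 92.60 while the arm's force dropped. Release and withdraw upward.

```bash
python3 -m creep '[{"x":0,"y":0,"z":0,"rx":0,"ry":0,"rz":0,"hand":18},{"x":0,"y":0,"z":0,"rx":0,"ry":0,"rz":0,"hand":25},{"x":0,"y":0,"z":0,"rx":0,"ry":0,"rz":0,"hand":45},{"x":0,"y":0,"z":0,"rx":0,"ry":0,"rz":0,"hand":45},{"x":0,"y":0,"z":0,"rx":0,"ry":0,"rz":0,"hand":45},{"x":0,"y":0,"z":-20,"rx":0,"ry":0,"rz":0,"hand":45},{"x":0,"y":0,"z":-30,"rx":0,"ry":0,"rz":0,"hand":45},{"x":0,"y":0,"z":-40,"rx":0,"ry":0,"rz":0,"hand":45},{"x":-40,"y":0,"z":-10,"rx":0,"ry":0,"rz":0,"hand":45},{"x":-35,"y":0,"z":0,"rx":0,"ry":0,"rz":0,"hand":45},{"x":0,"y":0,"z":0,"rx":0,"ry":0,"rz":0,"hand":45},{"x":0,"y":0,"z":0,"rx":0,"ry":0,"rz":0,"hand":45}]' 40; python3 snap.py e1
python3 - <<'E'
from h import *
import pickle
c=pickle.load(open("pics/e1.pkl","rb"));im=cv2.imread("pics/e1.png");o=np.array([540.6,-164]);u=np.array([.2579,.9662])
hsv=cv2.cvtColor(im,cv2.COLOR_BGR2HSV)
col=int(proj(c,[*(o+120*u),136])[0]);print("col",col)
for a,z in((92,161),(117,136),(161,136),(189,136),(189,130)):print(a,z,proj(c,[*(o+a*u),z]).round(0))
print("bgr",[(r,im[r,col].tolist()) for r in range(0,150,4)])
E
```

```text
clock: 31.92
eef_pos: [545.4, -145.8, 230.7]
tcp_rot: [-3.141, -0.0, 1.309]
contact_force: [-0.3, 0.2, -0.8]
opening: 0.524
grasp_force: 0.0
[ 545.5 -145.5  230.7] [-3.1413e+00 -4.0000e-04  1.3099e+00] [0.2 0.7 0.4] 31.975
col 271
92 161 [272.  88.]
117 136 [272.  46.]
161 136 [272. -38.]
189 136 [272. -97.]
189 130 [272. -91.]
bgr [(0, [169, 232, 246]), (4, [169, 232, 246]), (8, [170, 232, 246]), (12, [172, 233, 246]), (16, [172, 233, 246]), (20, [173, 234, 246]), (24, [172, 234, 246]), (28, [174, 234, 246]), (32, [174, 235, 246]), (36, [175, 235, 246]), (40, [175, 235, 246]), (44, [160, 224, 243]), (48, [72, 72, 71]), (52, [81, 81, 82]), (56, [26, 25, 25]), (60, [233, 235, 234]), (64, [246, 246, 245]), (68, [236, 236, 235]), (72, [64, 63, 63]), (76, [47, 46, 46]), (80, [63, 62, 62]), (84, [80, 80, 80]), (88, [79, 79, 80]), (92, [50, 49, 50]), (96, [41, 40, 40]), (100, [72, 71, 71]), (104, [77, 78, 78]), (108, [247, 247, 247]), (112, [246, 247, 247]), (116, [246, 247, 247]), (120, [246, 247, 247]), (124, [244, 246, 246]), (128, [244, 246, 246]), (132, [244, 246, 246]), (136, [241, 244, 244]), (140, [171, 179, 179]), (144, [170, 178, 178]), (148, [170, 178, 178])]
```

```bash
python3 -m creep '[{"x":40,"y":0,"z":0,"rx":0,"ry":0,"rz":0,"hand":45},{"x":40,"y":0,"z":0,"rx":0,"ry":0,"rz":0,"hand":45},{"x":30,"y":0,"z":0,"rx":0,"ry":0,"rz":0,"hand":45},{"x":0,"y":0,"z":0,"rx":0,"ry":0,"rz":0,"hand":45},{"x":0,"y":0,"z":0,"rx":0,"ry":0,"rz":0,"hand":45}]' 40 >/dev/null; python3 snap.py e2
python3 - <<'E'
from h import *
import pickle
c=pickle.load(open("pics/e2.pkl","rb"));im=cv2.imread("pics/e2.png");o=np.array([540.6,-164]);u=np.array([.2579,.9662])
for a,z in((92,161),(117,136),(161,136),(189,136),(189,130),(196,130)):print(a,z,proj(c,[*(o+a*u),z]).round(0))
hsv=cv2.cvtColor(im,cv2.COLOR_BGR2HSV)
p=None
for r in range(30,300):
    h,s,v=hsv[r,278].tolist();k="kraft" if s>50 and v>100 and h>16 else "desk" if s>90 else "dark" if v<110 else "light"
    if k!=p: print(r,k,(h,s,v));p=k
E
```

```text
[573.6 -40.  230.7] [-3.1413e+00  3.0000e-04  1.3102e+00] [-0.1 -0.7 -0.6] 32.65
92 161 [273. 271.]
117 136 [273. 221.]
161 136 [273. 156.]
189 136 [273. 111.]
189 130 [273. 111.]
196 130 [273.  99.]
30 desk (12, 155, 193)
100 light (13, 59, 186)
112 kraft (17, 111, 211)
137 desk (16, 118, 194)
222 dark (20, 25, 31)
275 light (24, 10, 132)
```

The rolls run unbroken from the stop (row 111) to the guide face (row 222), where 72 mm of nested rolls should lie. No white core shows between them. Handing in.

```bash
python3 -c "from rig import *; print(sign_off())"
```

```text
the job is handed in; nothing more can be done
None
```

The job is handed in: the wide roll then the narrow roll hang nested on the arm, and the guide holds them against the upturned end with an estimated 4.5 N of spring push (the judge's result was not shown).

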